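# Hang the load hanger on the sprung lever arm

## Robot

A 6-joint arm with a two-finger parallel gripper is mounted at the origin on a cart in front of the work surface, level with it; the furniture and walls round the work are solid. World frame = base frame: x ahead of the robot, y to its left, z up, the work surface at z = 0. Lengths are in m, angles in rad, forces in N, time in s.
With the tool pointing down it reaches from about 0.35 to 0.85 m from the base axis. Payload 8.1 kg.
Tool frame: the origin (TCP) lies at the very end of the fingers, on their centre line; the grasp point (between the pads) lies 19 mm behind it; z points along the fingers, y is the direction in which the jaws open and shut (so a half turn about z gives the same grasp; the last joint's range is limited). The gripper opens to 93 mm and grips with 3 to 60 N. Pads are 15 mm wide; open, the fingers measure 128 mm over their backs; the gripper's body (75 mm by 188 mm) begins 65 mm behind the grasp point.
Start: joints at [-1.408, 0.13, 1.488, -0, 1.523, -0.085], TCP at [0.147, -0.582, 0.219] pointing down, gripper open.
Joint ranges: [-2.96, 2.96], [-0.89, 2.26], [0.02, 2.5], [-1.34, 4.48], [0, 2.73], [-2.66, 2.66]. Speed limits (rad/s): [2.39, 2.39, 2.79, 3.14, 3.14, 3.14].

## Interface

Orientations are given as a rotation vector (axis times angle).
In Python, from plant import * gives the robot as it stands.
- The arm moves only by the tool apply_moves, never from a script. Its argument "commands" is one flat list of numbers, 7 for each row, row after row: the shift along the world's x, y, z in cm, then the turn, a rotation vector about the world's x, y, z in rad, then the finger opening in cm, from 0 to 9.3. A call has 1 to 8 rows; each row shifts and turns the pose as measured when the row begins; what a row does not reach is not made up. A row lasts 1/8 s, in which the tool goes at most 62.5 mm and 10.7 degrees, less where a joint would pass 70% of its speed; a pose out of reach is approached as far as the arm can. A call with a gripper value outside its range is refused whole. The fingers move at their own pace and stop on an object; "squeeze" is the grip in N (left out, the last holds). Time passes only in rows, so rows that do not move let the fingers close. It gives the time, the measured TCP pose, the force and the opening at its end, in the units of the state.
- read_state(): the state, without advancing time (a new reading comes with each control period).
- read_camera(name): name is "side" or "top"; returns (picture, depth): 400x640x3 uint8, blue, green, red; 400x640 float32, m along the optical axis (not along the pixel's ray), 0 where there is no reading.
- camera_model(name): a dict with "intrinsics" (3x3 intrinsics, pixels), "R" (3x3) and "t" (3): a world point X has camera coordinates R X + t. Camera axes: x right, y down, z forward; pixel columns grow to the right and rows downward; lengths in m; the calibration is good to about 2 mm. A picture is of the moment at which its call begins. camera_model takes no time and is no camera call.
- close_job(): hands the job in, once; it reports no verdict.
Trained networks look in the newest picture that a camera, given by its name, has taken for a name from the list of things; names that differ only in an ending like _2 or _b are one class to them, and where a whole thing is asked for, a point or a joint stands for the part that bears it (a point fixed in the world has none). Each returns a list of dicts, best first, with "conf" (0 to 1); they miss things now and then, are a little off and sometimes report something else, mostly with a low value. They report only what shows in the picture. A call takes as long as a camera call.
- find_in(query, camera): "point" ([x, y, z] in m, in the coordinates of the camera as it stood for that picture, good to about 4 mm: the middle of the surface that is visible of it).
- cut_out(query, camera): "mask" (400x640 bool, what is visible of it).
- spot_point(query, camera): "point" ([x, y, z] in m, in the coordinates of the camera as it stood for that picture, good to about 4 mm: a listed point, or the origin of a listed thing).
The state is a dict: "t": time; "q": joint angles; "dq": joint speeds; "joint_torque": joint torques, N m; "tool_pos": TCP position; "orientation": TCP orientation; "force": force on the tool from outside, world axes, zero at the start; "wrist_torque": the same for the moment, N m; "opening": finger opening in m.
Only numpy, scipy, OpenCV 4.12 (cv2) and the standard library are available. Lean on these libraries where they do the work, as an engineer would, in place of code of your own. Each camera call takes 0.05 s, during which the arm holds its last target. There are 200 camera calls.

## Task

Take the C-shaped load hanger by its black grip and hang it on the forked end of the loading frame's lever arm, its hook over the steel cross pin between the fork's two cheeks. Let the spring arm take up the weight gradually before you let go, so that the arm neither drops nor bounces, and never press or jam the hanger hard on the arm. Leave the hanger hanging freely and still, and do not disturb the timer, the cardboard box or the white bottle standing near.

Things in the scene. Friction and masses are not known exactly. Their poses are not given: they have to be found in the camera images.
- load_hanger: load hanger: steel C of flat bar 8 mm thick (y) on a round pan 76 mm across with two brass weights; 178 mm tall, 0.2 to 0.7 kg, unknown. Origin: centre of the pan's underside, on which it stands; z up, the C lies in x-z and opens to +x: clear inside from z = 48 to 108 mm, back to x = -38 mm. Hangs within a few degrees of upright, its weight nearly under the hook, far off the grip
- hook_seat (a point): top of the hanger's notch, to rest on the pin: 125 mm above the pan's centre; axes as the hanger's. The notch opens downward, is 12 mm wide in x, and lies between a front lip (x = +6 to +16 mm, reaching 17 mm below the seat) and a rear tooth (x = -16 to -6 mm, 10 mm below), both round-ended. The upper limb over it is 12 mm high and runs from x = -52 to +16 mm
- hanger_grip (a point): middle of the hanger's black grip, 16 mm thick along the hanger's y, 24 mm wide along its x, 44 mm tall, at the upper back corner of the C: 45 mm behind the hook seat (-x) and 29 mm above it; axes as the hanger's. Nothing stands above it
- load_frame: loading frame fixed to the bench: grey base plate 170 x 116 x 12 mm, blue column, aluminium strut with a spring under the arm. Origin under the centre of the base plate; -x points along the lever arm to its forked end, z up
- pin_top (a point): top of the steel cross pin (8 mm thick, along y) in the fork at the arm's end; 194 mm high unloaded, moves and tilts with the arm, axes as the frame's. The fork's cheeks (outer width 26 mm) leave a slot 13 mm wide in y, open above, below and in front, from 16 mm before (-x) to 26 mm behind the pin; their round tops stand 8 mm above the pin's top. The hook goes in from above, lip behind the pin
- load_arm (a joint): lever arm angle, rad: 0 = unloaded, level, at its upper stop; grows as the fork sinks (0.1 rad = 17 mm; hinge 170 mm behind the pin, 190 mm high); lower stop 0.30. The pin sinks on an arc, at 0.2 rad 3.4 mm nearer the column (+x). Sprung: begins to sink at about 1 N on the pin; under the hanger it settles between 0.04 and 0.22 with the unknown weight. Lightly damped: bounces if loaded suddenly
- timer: white lab timer 58 x 68 x 18 mm lying on the bench, bystander; origin at its underside
- sample_box: small white-grey cardboard box 60 x 90 x 45 mm, bystander; origin at its underside
- white_bottle: white plastic bottle with red cap, 55 mm across, 111 mm tall, bystander; origin at its underside

How it is judged:
On the way, in this order (a step that is already met when the one before it is completed fails the run):
1. the hanger is lifted clear of the bench (height (world z) of load_hanger above 0.03 m), for 0.2 s.
2. the hook sits on the pin and the arm has begun to sink under the weight (distance between hook_seat and pin_top below 0.006 m and value of joint load_arm above 0.02 rad), for 0.2 s.
At the end, for the whole second after the job is handed in: The hanger hangs from the arm: hook seat within 6 mm of the pin's top, arm sunk by 0.025 to 0.26 rad, pan more than 20 mm above the bench, hanger within 0.2 rad of upright and 0.25 rad of the arm's direction, at rest (under 30 mm/s and 0.3 rad/s) (distance between hook_seat and pin_top below 0.006 m and value of joint load_arm between 0.025 and 0.26 rad and height (world z) of load_hanger above 0.02 m and angle between load_hanger's own z axis and vertical below 0.2 rad and angle between the y axis of load_hanger and the y axis of load_frame, either way round below 0.25 rad and linear speed of load_hanger below 0.03 m/s and angular speed of load_hanger below 0.3 rad/s); the robot touches nothing.
It fails at once if the arm drops or bounces (its joint turns faster than 0.35 rad/s, 60 mm/s at the pin) (velocity of joint load_arm above 0.35 rad/s or velocity of joint load_arm below -0.35 rad/s).
It fails at once if something presses on the arm with more than 12 N (nearly twice the heaviest hanger) (contact force between load_arm and anything else above 12 N).
It fails at once if a bystander is moved by more than 15 mm (distance of any of timer, sample_box, white_bottle from where it was at the start of the episode above 0.015 m).
It also fails if it takes over 72 s, if anything falls off the work surface, if the arm or the gripper's body presses on something with over 40 N, if the wrist force passes 120 N, or if a joint passes its speed limit or range.

## Working session

There is one attempt and no reset: what is moved stays moved. The work goes in short steps, Python scripts to look and compute and a tool call to move; the robot and the scene stay as the last step left them, time stands still between calls to the robot, and variables do not carry over. Pictures are saved under pics/ and viewed, about 8 in all and at most 12, crops included, and the job is handed in when it is done.

Besides the shell and the picture viewer there is one more tool, called after "Request:" as name(argument=value, ...) on one line, values as JSON. apply_moves: Moves the arm, as the interface text tells. Its arguments: {"type":"object","properties":{"commands":{"type":"array"},"squeeze":{"type":"number"}},"required":["commands"]}

```bash
mkdir -p pics
cat > h.py <<'E'
from plant import *
import numpy as np, cv2
def w(p,c):
    m=camera_model(c); return np.array(m["R"]).T@(np.array(p)-np.array(m["t"]))
def cloud(c,d):
    m=camera_model(c);K=np.array(m["intrinsics"]);v,u=np.mgrid[:400,:640]
    P=np.stack([(u-K[0,2])*d/K[0,0],(v-K[1,2])*d/K[1,1],d],-1)
    return (P-np.array(m["t"]))@np.array(m["R"])
E
python3 - <<'E'
from h import *
np.set_printoptions(precision=4,suppress=True)
for c in("side","top"):
    im,d=read_camera(c); cv2.imwrite(f"pics/{c}0.png",im); np.save(f"{c}0.npy",d)
    for q in("hook_seat","hanger_grip","pin_top","load_hanger","load_frame","timer","sample_box","white_bottle"):
        print(c,q,[(w(r["point"],c),round(r["conf"],2)) for r in spot_point(q,c)[:2]])
    for q in("hanger_grip","load_hanger","load_arm"):
        r=cut_out(q,c)
        if r: np.save(f"m_{c}_{q}.npy",r[0]["mask"]); print(q,r[0]["conf"],r[0]["mask"].sum())
    m=camera_model(c);print(-np.array(m["R"]).T@m["t"],np.array(m["R"])[2])
print(read_state())
E
```

```text
side hook_seat [(array([ 0.4936, -0.4246,  0.1227]), 0.8)]
side hanger_grip [(array([ 0.481 , -0.385 ,  0.1506]), 0.8)]
side pin_top [(array([ 0.4989, -0.2505,  0.194 ]), 0.9)]
side load_hanger [(array([ 0.4962, -0.4243, -0.0047]), 0.77)]
side load_frame [(array([ 0.629 , -0.2979, -0.0023]), 0.96)]
side timer [(array([ 0.3941, -0.303 , -0.003 ]), 0.9)]
side sample_box [(array([ 0.4283, -0.0812,  0.0006]), 0.97)]
side white_bottle [(array([ 0.5268, -0.061 , -0.0037]), 0.66), (array([ 0.4296, -0.0793,  0.0004]), 0.45)]
hanger_grip 0.82 1338
load_hanger 0.58 1220
load_arm 0.7 2944
[ 0.5012 -1.1331  0.5119] [ 0.0167  0.9138 -0.4058]
top hook_seat [(array([ 0.4961, -0.4231,  0.123 ]), 0.72), (array([ 0.3949, -0.2981,  0.0032]), 0.53)]
top hanger_grip [(array([ 0.4854, -0.3854,  0.1525]), 0.96), (array([ 0.4288, -0.0776,  0.004 ]), 0.23)]
top pin_top [(array([ 0.4993, -0.2515,  0.1939]), 0.62)]
top load_hanger [(array([ 0.4942, -0.425 ,  0.0012]), 0.68)]
top load_frame [(array([ 0.6326, -0.296 , -0.0018]), 0.93)]
top timer [(array([ 0.3932, -0.2972, -0.0005]), 0.66)]
top sample_box [(array([ 0.4285, -0.0792,  0.0034]), 0.78)]
top white_bottle [(array([ 0.5199, -0.0609,  0.0033]), 0.62)]
hanger_grip 0.95 632
load_hanger 0.69 662
load_arm 0.93 1533
[ 0.4246 -0.2676  1.343 ] [ 0.085   0.0198 -0.9962]
{'t': 1.2, 'q': array([-1.4084,  0.1304,  1.4882,  0.    ,  1.523 , -0.0854]), 'dq': array([-0.0003,  0.0014, -0.0009, -0.0003, -0.0016, -0.0005]), 'joint_torque': array([  0.0021, -55.9763, -49.2048,   0.0768,   0.023 ,  -0.0001]), 'tool_pos': array([ 0.1472, -0.5817,  0.2186]), 'orientation': array([3.1175, 0.3883, 0.    ]), 'force': array([-1.0244,  1.5462,  0.6011]), 'wrist_torque': array([-0.0082, -0.0179,  0.0104]), 'opening': 0.09322072488178736}
```

Run:
```python
from h import *
np.set_printoptions(precision=4,suppress=True)
a=cv2.imread("pics/side0.png");b=cv2.imread("pics/top0.png")
cv2.imwrite("pics/a.png",cv2.resize(np.vstack([a,b]),(800,1000))[:,:][0:1000:1]) if 0 else None
cv2.imwrite("pics/ab.png",np.hstack([cv2.resize(a[60:400,170:570],(400,340)),cv2.resize(b[:, 120:520],(400,400))[30:370]]))
P=cloud("top",np.load("top0.npy")); 
for n,lo,hi in(("hanger_grip",.165,.19),("load_arm",.18,.22)):
    m=np.load(f"m_top_{n}.npy"); q=P[m]; print(n,np.percentile(q[:,2],[5,50,95]))
    q=q[(q[:,2]>lo)&(q[:,2]<hi)]; r=cv2.minAreaRect(q[:,:2].astype(np.float32)*1000); print(len(q),q.mean(0),r, np.percentile(q,[2,98],axis=0).ravel())
    c=q[:,:2]-q[:,:2].mean(0);print(np.linalg.svd(c,full_matrices=False)[2][0])
q=P[(P[...,2]>.1)&(P[...,2]<.145)&(abs(P[...,0]-.49)<.04)&(P[...,1]<-.38)&(P[...,1]>-.46)]
c=q-q.mean(0);print("limb",len(q),q.mean(0),np.linalg.svd(c[:,:2],full_matrices=False)[2][0])
# all above 0.2
q=P[(P[...,2]>.196)&(P[...,0]>.4)&(P[...,1]<-.15)];print(len(q),np.percentile(q,[1,50,99],axis=0))
```

```text
hanger_grip [0.0035 0.0298 0.1779]
72 [ 0.4819 -0.3825  0.1773] ((482.417236328125, -382.25860595703125), (16.613977432250977, 23.776704788208008), 12.638822555541992) [ 0.4744 -0.3944  0.1718  0.4905 -0.3714  0.1827]
[ 0.2627 -0.9649]
load_arm [0.1926 0.2021 0.2131]
1508 [ 0.6372 -0.301   0.2023] ((628.9057006835938, -293.7752685546875), (46.139522552490234, 304.10723876953125), 68.29689025878906) [ 0.4932 -0.3604  0.1899  0.7667 -0.2417  0.2146]
[-0.9395  0.3426]
limb 66 [ 0.4914 -0.4202  0.1374] [ 0.2236 -0.9747]
27286 [[ 0.4246 -0.9211  0.1983]
 [ 0.7723 -0.6631  0.3713]
 [ 0.9666 -0.1636  1.343 ]]
```

View pics/ab.png

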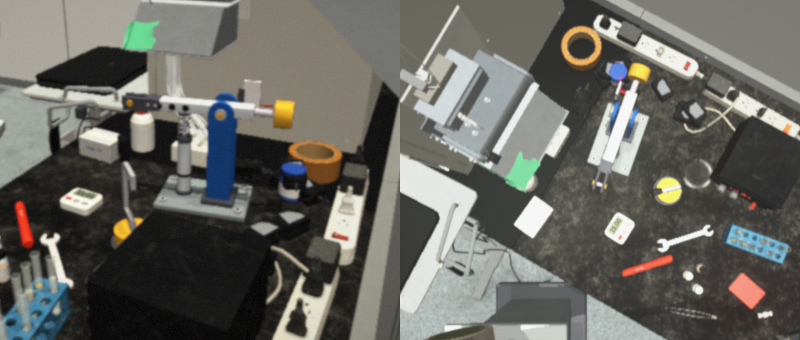

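The side view shows the fork at crop (130,102), the hanger at (128,195), and the black box in front at (180,280). In the top view the fork is at (600,185), the hanger at (668,190), and a machine overhangs at the upper left around (540,130). I'll check obstacle heights next.

Run:
```python
from h import *
np.set_printoptions(precision=3,suppress=True,linewidth=200)
P=cloud("top",np.load("top0.npy")).reshape(-1,3);P=np.vstack([P,cloud("side",np.load("side0.npy")).reshape(-1,3)])
P=P[(P[:,2]<.9)&(P[:,2]>-.05)]
xs=np.arange(.0,.95,.05);ys=np.arange(.15,-.8,-.05)
print("      ",*[f"{x*100:4.0f}" for x in xs])
for y in ys:
    r=[]
    for x in xs:
        q=P[(abs(P[:,0]-x)<.025)&(abs(P[:,1]-y)<.025)&((P[:,2]<.6))]; r.append(f"{np.percentile(q[:,2],97)*100:4.0f}" if len(q)>3 else "  --")
    print(f"{y*100:5.0f} ",*r)
# fork end axis estimate: arm points binned along axis
T=cloud("top",np.load("top0.npy"))[np.load("m_top_load_arm.npy")]
T=T[(T[:,2]>.185)&(T[:,2]<.225)];e=np.array([.94,-.342]);n=np.array([.342,.94])
o=np.array([.499,-.251]);s=(T[:,:2]-o)@e;l=(T[:,:2]-o)@n
for k in np.arange(-.03,.2,.015):
    i=(s>=k)&(s<k+.015)
    if i.sum()>5: print(round(k,3),i.sum(),np.percentile(l[i],[3,50,97])*1000,np.median(T[i,2]))
```

```text
0    5   10   15   20   25   30   35   40   45   50   55   60   65   70   75   80   85   90
   15     0    0    0    0   --    6    8    9    9    9    6   32   --   --   --   --   --   --   --
   10    --    1    1    0   46   --    7    8    9    9    6   59   59   --   --   --   --   --   --
    5    39   39    1    0   54   --    7    8    8    6    6   41   59   59   16   --   --   --   --
   -0    39   39   38   27   57   --   --    1    1    1    1   41   55   59   59   59   -0   --   --
   -5    39   38   36   46   58   --    0    1    5    5   32   41   50   52   52   57   57   52   --
  -10     1    2    2    0   --   --    1    1    5    5   28   31   39   41   41    1    1   46   39
  -15     0    1    0    0   --    1    1    1    1    4    0   25   28   31   37    1    1    5    5
  -20    --   --   --   --    0    1    1    0    1    0    1    1    1   25    3    3    5    5    5
  -25    --   --   --   --    0    0    0    1    2    1   20   21   20    2    1    3    6    5    5
  -30    --   --   --    0    1    1    2    2    2    2    1   20   20   21   23   19    
[... 1046 characters left out ...]
1 [-12.148  -0.832  13.039] 0.20273742838522754
0.03 86 [-12.704   0.711  14.395] 0.2025987543181907
0.045 80 [-12.435   0.361  12.891] 0.20268940142080044
0.06 71 [-10.825   0.133  11.45 ] 0.20253309474840575
0.075 72 [-11.85    0.178  11.469] 0.20280853453406222
0.09 72 [-11.742  -0.657  11.286] 0.20169985364109394
0.105 74 [-11.601  -0.052  11.52 ] 0.20156053414827463
0.12 75 [-11.803   0.302  12.495] 0.20205624400941233
0.135 74 [-11.678   0.484  12.602] 0.20144707683201152
0.15 71 [-10.797   0.638  12.11 ] 0.20216205597364953
0.165 70 [-11.347   1.087  12.428] 0.20186778706286782
0.18 73 [-11.552  -0.396  12.213] 0.20144394376264077
0.195 72 [-11.529   0.484  12.382] 0.20102165965793423
```

Request:
apply_moves(commands=[3.4,2,0.5,0,0,0.16,9.3,3.4,2,0.5,0,0,0.16,9.3,3.4,2,0.5,0,0,0.16,9.3,3.4,2,0.5,0,0,0.16,9.3,3.4,2,0,0,0,0.16,9.3,3.4,2,0,0,0,0.16,9.3,3.4,2,0,0,0,0.16,9.3,3.4,2,0,0,0,0.16,9.3])

```text
t: 2.2
tool_pos: [0.4243, -0.4177, 0.2397]
orientation: [2.229, 2.211, -0.001]
force: [-0.2, -0.9, -0.2]
opening: 0.0931
```

```bash
cat >> h.py <<'E'
from scipy.spatial.transform import Rotation as Ro
def st():
    s=read_state();R=Ro.from_rotvec(s["orientation"]).as_matrix()
    print("t",round(s["t"],2),"pos",s["tool_pos"],"yaw_y",round(np.arctan2(R[1,1],R[0,1]),4),"z",R[:,2],"F",s["force"],"M",s["wrist_torque"],"op",round(s["opening"],4),"q6",s["q"][5]);return s
E
python3 - <<'E'
from h import *
np.set_printoptions(precision=4,suppress=True)
st()
P=np.vstack([cloud(c,np.load(c+"0.npy")).reshape(-1,3) for c in("top","side")])
q=P[(P[:,2]>.24)&(P[:,2]<.6)&(P[:,1]>-.3)&(P[:,0]>.4)&(P[:,0]<.7)]
e=np.array([.94,-.342]);n=np.array([.342,.94]);c=np.array([.499,-.251])-.045*e
s=(q[:,:2]-c)@e;l=(q[:,:2]-c)@n
dd=np.hypot(np.maximum(abs(s)-.0375,0),np.maximum(abs(l)-.094,0))
i=np.argsort(dd)[:300:15];print(np.c_[dd[i],q[i],s[i],l[i]])
E
```

```text
t 2.2 pos [ 0.4243 -0.4177  0.2397] yaw_y -0.0079 z [ 0.001  -0.0019 -1.    ] F [-0.2404 -0.8687 -0.2084] M [-0.0038 -0.1181  0.0461] op 0.0931 q6 -0.8553951000552396
[[ 0.0388  0.525  -0.1192  0.251   0.0244  0.1328]
 [ 0.043   0.555  -0.1303  0.2445  0.0563  0.1326]
 [ 0.0441  0.5427 -0.1201  0.2586  0.0413  0.1379]
 [ 0.0448  0.5447 -0.1204  0.2601  0.0433  0.1384]
 [ 0.0452  0.526  -0.1127  0.2519  0.0232  0.1392]
 [ 0.0461  0.5482 -0.1208  0.2476  0.0468  0.1392]
 [ 0.0467  0.5514 -0.1224  0.2509  0.0503  0.1389]
 [ 0.0473  0.5261 -0.1105  0.2516  0.0224  0.1413]
 [ 0.0478  0.5128 -0.1052  0.2457  0.0082  0.1418]
 [ 0.0481  0.5612 -0.1296  0.2481  0.062   0.1353]
 [ 0.0485  0.55   -0.1192  0.2514  0.0479  0.1414]
 [ 0.0488  0.5593 -0.1264  0.2496  0.0591  0.1378]
 [ 0.0491  0.5589 -0.1255  0.2497  0.0584  0.1385]
 [ 0.0495  0.5574 -0.1236  0.2468  0.0564  0.1397]
 [ 0.0497  0.5361 -0.1117  0.2597  0.0323  0.1437]
 [ 0.0499  0.5108 -0.1022  0.2538  0.0052  0.1439]
 [ 0.0502  0.5499 -0.1171  0.2521  0.0471  0.1433]
 [ 0.0505  0.5068 -0.1001  0.2488  0.0007  0.1445]
 [ 0.0507  0.5212 -0.1051  0.2591  0.016   0.1447]
 [ 0.051   0.5602 -0.1242  0.2565  0.0592  0.1401]]
```

Request:
apply_moves(commands=[3,1.7,0,0,0,0.14,9.3,3,1.6,0,0,0,0.14,9.3,0,0,0,0,0,0,6,0,0,-3,0,0,0,6,0,0,-3,0,0,0,6,0,0,0,0,0,0,6])

```text
t: 2.95
tool_pos: [0.4868, -0.383, 0.1791]
orientation: [1.887, 2.507, -0.002]
force: [-0.5, -0.1, -0.0]
opening: 0.0612
```

Run:
```python
from h import *
np.set_printoptions(precision=4,suppress=True)
st()
im,d=read_camera("side"); cv2.imwrite("pics/s1.png",cv2.resize(im[120:370,220:420],(800,1000))[:600])
for q in("hanger_grip","hook_seat"): print(q,[(w(r["point"],"side"),round(r["conf"],2)) for r in spot_point(q,"side")[:2]])
```

```text
t 2.95 pos [ 0.4868 -0.383   0.1791] yaw_y 0.2803 z [ 0.0019 -0.003  -1.    ] F [-0.5435 -0.0503 -0.0175] M [-0.024  -0.1287 -0.0126] op 0.0612 q6 -1.0289193132556267
hanger_grip [(array([ 0.4827, -0.3798,  0.1509]), 0.9)]
hook_seat [(array([ 0.4946, -0.4252,  0.1218]), 0.8)]
```

View pics/s1.png

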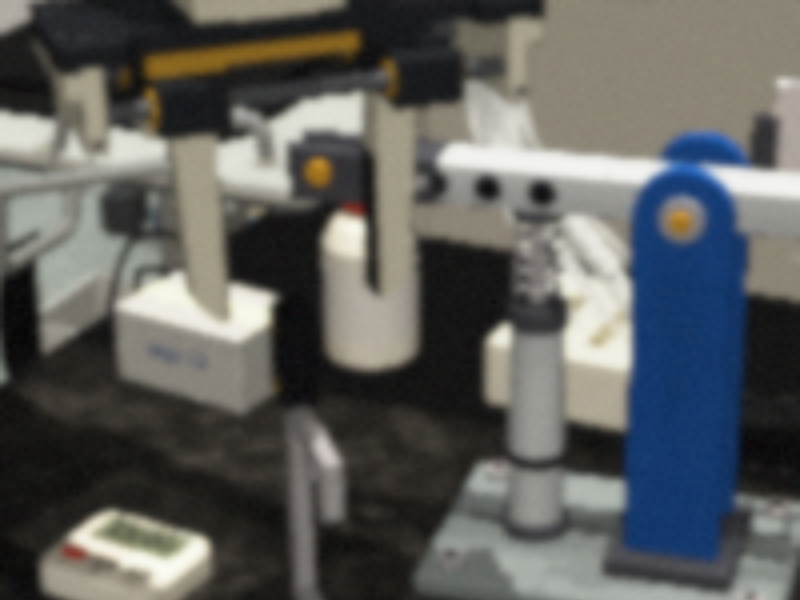

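The fingers straddle the black grip: it is at about (295,345) and the fingertips are at (215,310) and (385,290). I'll descend and grip.

Request:
apply_moves(commands=[-0.3,-0.15,-2.2,0,0,-0.02,6,0,0,-2.2,0,0,0,6,0,0,0,0,0,0,4,0,0,0,0,0,0,2,0,0,0,0,0,0,0.5,0,0,0,0,0,0,0.5,0,0,0,0,0,0,0.5,0,0,0,0,0,0,0.5], squeeze=60)

```text
t: 4.1
tool_pos: [0.489, -0.3908, 0.1506]
orientation: [1.902, 2.469, -0.006]
force: [-0.8, 1.5, -0.7]
opening: 0.0155
```

Run:
```python
from h import *
np.set_printoptions(precision=4,suppress=True)
st()
```

```text
t 4.1 pos [ 0.489  -0.3908  0.1506] yaw_y 0.2579 z [ 0.0174 -0.0183 -0.9997] F [-0.8161  1.4538 -0.7194] M [ 0.3206  0.078  -0.0615] op 0.0155 q6 -1.0127814898115983
```

Request:
apply_moves(commands=[0,0,0,0,0,0,4,0,0,0,0,0,0,5])

```text
t: 4.35
tool_pos: [0.4893, -0.3909, 0.1507]
orientation: [1.901, 2.468, -0.006]
force: [0.1, 0.3, 0.7]
opening: 0.0308
```

Run:
```python
from h import *
np.set_printoptions(precision=4,suppress=True)
s=st();print(s["q"])
im,d=read_camera("side"); cv2.imwrite("pics/s2.png",cv2.resize(im[150:300,220:420],(800,600)))
for q in("hanger_grip","hook_seat"): print(q,[(w(r["point"],"side"),round(r["conf"],2)) for r in spot_point(q,"side")[:2]])
st()
```

```text
t 4.35 pos [ 0.4893 -0.3909  0.1507] yaw_y 0.2582 z [ 0.018  -0.0187 -0.9997] F [0.0763 0.3359 0.6964] M [-0.0398 -0.1178 -0.0162] op 0.0308 q6 -1.0128611873416782
[-0.7551  0.2142  1.52   -0.0014  1.3816 -1.0129]
hanger_grip [(array([ 0.4848, -0.3847,  0.1502]), 0.79)]
hook_seat [(array([ 0.4949, -0.4235,  0.1244]), 0.63)]
t 4.5 pos [ 0.4893 -0.3909  0.1507] yaw_y 0.2581 z [ 0.0179 -0.0187 -0.9997] F [0.5807 0.1028 0.3096] M [-0.0207 -0.0898  0.0016] op 0.0429 q6 -1.0128209820874863
```

View pics/s2.png

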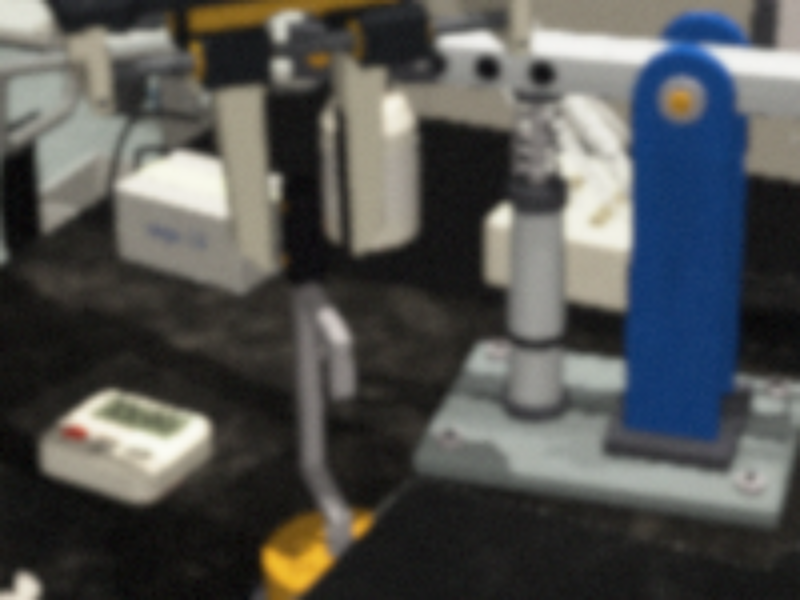

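Request:
apply_moves(commands=[-0.5,0.6,0,0.019,0.018,0,6,0,0,0,0,0,0,6,0,0,-0.5,0,0,0,6])

```text
t: 4.88
tool_pos: [0.4842, -0.3848, 0.1461]
orientation: [-1.917, -2.488, -0.001]
force: [-0.5, -0.2, 0.2]
opening: 0.06
```

Run:
```python
from h import *
np.set_printoptions(precision=4,suppress=True)
s=st();print(s["q"])
```

```text
t 4.88 pos [ 0.4842 -0.3848  0.1461] yaw_y 0.2579 z [-0.0007  0.0011 -1.    ] F [-0.5468 -0.2161  0.1882] M [-0.0061 -0.1096  0.0552] op 0.06 q6 -1.0124517797491202
[-0.7545  0.2236  1.5175  0.0003  1.4018 -1.0125]
```

Request:
apply_moves(commands=[0,0,-0.6,0,0,0,6,0,0,-0.5,0,0,0,6,0,0,0,0,0,0,6])

```text
t: 5.25
tool_pos: [0.4837, -0.3843, 0.1329]
orientation: [-1.915, -2.486, -0.001]
force: [0.4, 0.3, -0.4]
opening: 0.0602
```

Request:
apply_moves(commands=[0,0,0,0,0,0,3,0,0,0,0,0,0,2], squeeze=20)

```text
t: 5.5
tool_pos: [0.4837, -0.3843, 0.133]
orientation: [-1.916, -2.486, -0.001]
force: [0.5, 1.0, -0.9]
opening: 0.0444
```

Request:
apply_moves(commands=[0,0,0,0,0,0,1.4,0,0,0,0,0,0,1.4])

```text
t: 5.75
tool_pos: [0.4839, -0.3845, 0.1334]
orientation: [-1.916, -2.487, -0.001]
force: [-0.1, -0.3, 0.0]
opening: 0.0247
```

Run:
```python
from h import *
np.set_printoptions(precision=4,suppress=True)
s=st();print(s["q"])
```

```text
t 5.75 pos [ 0.4839 -0.3845  0.1334] yaw_y 0.2579 z [-0.0015  0.0017 -1.    ] F [-0.0828 -0.3142  0.0327] M [-0.0695 -0.0907 -0.0089] op 0.0247 q6 -1.0124689394535729
[-0.7545  0.2334  1.5298  0.0003  1.3806 -1.0125]
```

Request:
apply_moves(commands=[0,0,0,0,0,0,1.2,0,0,0,0,0,0,1.2], squeeze=30)

```text
t: 6.0
tool_pos: [0.4842, -0.3842, 0.1335]
orientation: [-1.916, -2.487, -0.002]
force: [0.2, 1.5, -0.3]
opening: 0.0161
```

Request:
apply_moves(commands=[0,0,0,0,0,0,0.5], squeeze=60)

```text
t: 6.12
tool_pos: [0.4843, -0.3841, 0.1335]
orientation: [-1.916, -2.488, -0.002]
force: [1.0, 1.1, -0.6]
opening: 0.0157
```

Request:
apply_moves(commands=[0,0,0,0,0,0,0.5])

```text
t: 6.25
tool_pos: [0.4843, -0.3841, 0.1335]
orientation: [-1.916, -2.488, -0.002]
force: [0.1, 0.7, 0.2]
opening: 0.0158
```

Run:
```python
from h import *
np.set_printoptions(precision=4,suppress=True)
s=st();print(s["q"])
```

```text
t 6.25 pos [ 0.4843 -0.3841  0.1335] yaw_y 0.2584 z [-0.0008  0.002  -1.    ] F [0.1186 0.7007 0.173 ] M [ 0.0372 -0.2016  0.105 ] op 0.0158 q6 -1.0125843118505697
[-0.754   0.2333  1.5298  0.0009  1.3804 -1.0126]
```

Request:
apply_moves(commands=[0,0,0.5,0,0,0,0.5,0,0,0.7,0,0,0,0.5,0,0,1,0,0,0,0.5,0,0,1.5,0,0,0,0.5,0,0,1.5,0,0,0,0.5,0,0,1.5,0,0,0,0.5,0,0,1,0,0,0,0.5,0,0,0.5,0,0,0,0.5])

```text
t: 7.25
tool_pos: [0.4826, -0.3832, 0.2195]
orientation: [-1.914, -2.484, -0.002]
force: [1.1, 0.2, -6.7]
opening: 0.0154
```

Request:
apply_moves(commands=[0,0,0,0,0,0,0.5,0,0,0,0,0,0,0.5])

```text
t: 7.5
tool_pos: [0.4825, -0.3831, 0.2193]
orientation: [-1.914, -2.484, -0.002]
force: [-0.5, -0.1, -6.4]
opening: 0.0158
```

Run:
```python
from h import *
np.set_printoptions(precision=4,suppress=True)
s=st();print(s["q"])
im,d=read_camera("side"); cv2.imwrite("pics/s3.png",cv2.resize(im[100:280,220:460],(800,600)))
for c in ("side","top"):
    if c=="top": read_camera(c)
    for q in("load_hanger","hanger_grip","hook_seat"): print(q,[(w(r["point"],c),round(r["conf"],2)) for r in spot_point(q,c)[:1]])
st()
```

```text
t 7.5 pos [ 0.4825 -0.3831  0.2193] yaw_y 0.2579 z [-0.0043  0.0047 -1.    ] F [-0.4767 -0.122  -6.4031] M [ 0.1989 -0.0506 -0.0392] op 0.0158 q6 -1.012410028279841
[-0.7545  0.1797  1.4326  0.0005  1.5357 -1.0124]
load_hanger [(array([ 0.6307, -0.2969, -0.002 ]), 0.73)]
hanger_grip [(array([ 0.4807, -0.3803,  0.2388]), 0.65)]
hook_seat [(array([ 0.4923, -0.423 ,  0.2085]), 0.62)]
load_hanger []
hanger_grip []
hook_seat []
t 7.9 pos [ 0.4827 -0.3832  0.2197] yaw_y 0.2579 z [-0.0039  0.0043 -1.    ] F [ 0.4181 -0.18   -6.6057] M [ 0.1279 -0.051  -0.0022] op 0.0159 q6 -1.0123875767642103
```

View pics/s3.png

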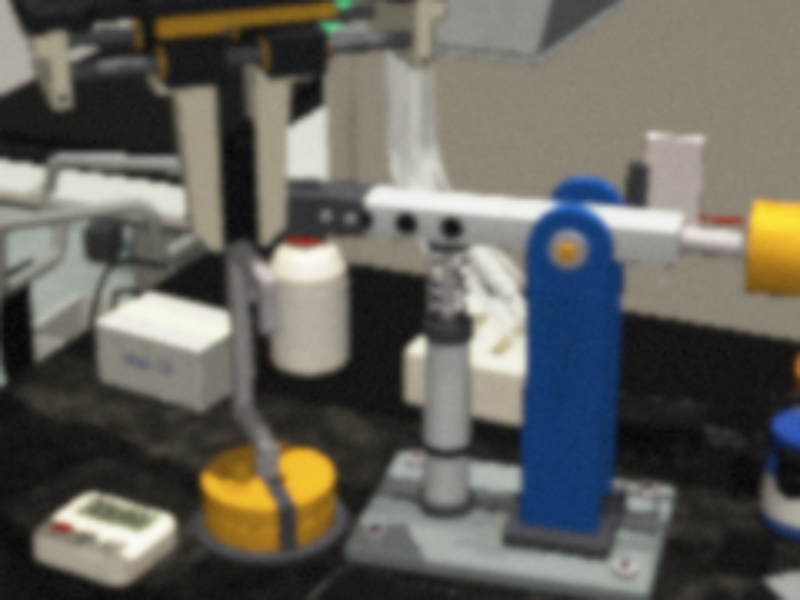

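The side picture shows the hanger held upright and clear of the bench, with the pan at (270,520) and the grip between the fingers at (235,200). The force reading puts its weight at about 6.5 N. Next I'll go to a staging pose in front of the fork.

Request:
apply_moves(commands=[-0.8,0.5,0.3,0,0,0.03,0.5,-1.4,0.9,0.4,0,0,0.06,0.5,-1.5,0.9,0.4,0,0,0.06,0.5,-1.5,0.9,0.4,0,0,0.06,0.5,-1.5,0.9,0.4,0,0,0.07,0.5,-1.4,0.9,0.2,0,0,0.07,0.5,-1,1.2,0,0,0,0.07,0.5,-0.4,1.4,0,0,0,0.07,0.5])

```text
t: 8.9
tool_pos: [0.3815, -0.3037, 0.2431]
orientation: [-1.219, -2.89, 0.003]
force: [-0.5, 0.3, -6.6]
opening: 0.0158
```

Request:
apply_moves(commands=[-0.2,1.6,0,0,0,0.07,0.5,0,1.6,0,0,0,0.07,0.5,0,1.6,0,0,0,0.07,0.5,0,1.6,0,0,0,0.07,0.5,0,1.5,0,0,0,0.07,0.5,0,1.2,0,0,0,0.07,0.5,0,0.7,0,0,0,0.05,0.5,0,0,0,0,0,0,0.5])

```text
t: 9.9
tool_pos: [0.3753, -0.2005, 0.246]
orientation: [0.472, 3.105, -0.01]
force: [-0.6, -0.4, -5.9]
opening: 0.0158
```

Run:
```python
from h import *
np.set_printoptions(precision=4,suppress=True)
s=st();print(s["q"])
im,d=read_camera("side"); cv2.imwrite("pics/s4.png",cv2.resize(im[80:260,200:440],(800,600)))
for c in ("side","top"):
    if c=="top": read_camera(c)
    for q in("load_hanger","hanger_grip","hook_seat","pin_top"): print(q,[(w(r["point"],c),round(r["conf"],2)) for r in spot_point(q,c)[:1]])
st()
```

```text
t 9.9 pos [ 0.3753 -0.2005  0.246 ] yaw_y 1.2693 z [-0.0002 -0.0065 -1.    ] F [-0.6228 -0.3932 -5.8521] M [ 0.1227  0.0838 -0.0115] op 0.0158 q6 -1.8758279134794935
[-0.6064 -0.372   1.9011 -0.0054  1.6089 -1.8758]
load_hanger [(array([ 0.4229, -0.2124,  0.1088]), 0.56)]
hanger_grip [(array([ 0.3729, -0.1988,  0.2645]), 0.58)]
hook_seat [(array([ 0.4166, -0.2104,  0.2352]), 0.58)]
pin_top [(array([ 0.5021, -0.2541,  0.1955]), 0.82)]
load_hanger [(array([ 0.4186, -0.2108,  0.1168]), 0.91)]
hanger_grip []
hook_seat [(array([ 0.4164, -0.2124,  0.2381]), 0.81)]
pin_top [(array([ 0.5021, -0.2529,  0.1929]), 0.71)]
t 10.4 pos [ 0.3756 -0.2011  0.2456] yaw_y 1.2674 z [-0.0011 -0.0058 -1.    ] F [-0.0547 -0.0264 -6.3312] M [ 0.0414  0.0822 -0.0146] op 0.0157 q6 -1.8748513616409683
```

View pics/s4.png

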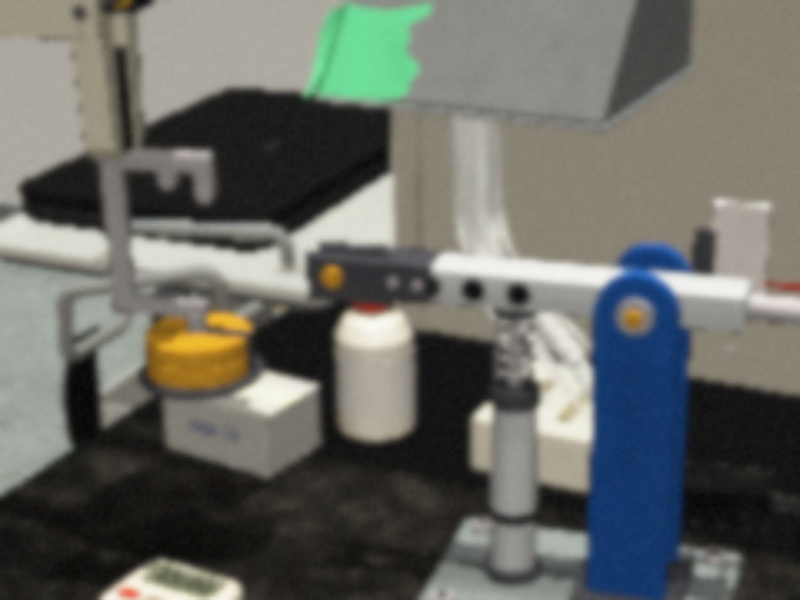

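The C is clear of the fork: the limb is at (160,160), the lip at (205,190), and the fork's pin cap at (330,275). I'll trim the yaw and then measure how the limb and fork line up from depth.

Request:
apply_moves(commands=[0,0,0,-0.004,0,-0.046,0.5,0,0,0,0,0,0,0.5])

```text
t: 10.65
tool_pos: [0.3755, -0.2012, 0.2454]
orientation: [-0.548, -3.093, 0.015]
force: [-0.3, -0.5, -5.4]
opening: 0.0156
```

```bash
cat > meas.py <<'E'
from h import *
np.set_printoptions(precision=4,suppress=True)
e=np.array([.94,-.342]);n=np.array([.342,.94]);o=np.array([.5,-.252])
s=st();tp=s["tool_pos"]
print("tcp along/lat",(tp[:2]-o)@e,(tp[:2]-o)@n)
for c in("top","side"):
    D=[];pts={q:[] for q in("hook_seat","pin_top")}
    for k in range(3):
        im,d=read_camera(c);D.append(np.where(d>0,d,np.nan))
        for q in pts:
            r=spot_point(q,c)
            if r and r[0]["conf"]>.5: pts[q].append(w(r[0]["point"],c))
    for q in pts:
        if pts[q]:
            m=np.mean(pts[q],0);print(c,q,len(pts[q]),m,"along/lat",(m[:2]-o)@e,(m[:2]-o)@n)
    P=cloud(c,np.nanmedian(D,0)).reshape(-1,3);P=P[np.isfinite(P).all(1)]
    a=(P[:,:2]-o)@e;l=(P[:,:2]-o)@n;ta=(tp[:2]-o)@e;tl=(tp[:2]-o)@n
    i=(a>ta+.012)&(a<ta+.07)&(abs(l-tl)<.02)&(P[:,2]>tp[2]-.006)&(P[:,2]<tp[2]+.02)
    if i.sum()>5: print(c,"limb n",i.sum(),"a",np.percentile(a[i],[2,98]),"lat",np.percentile(l[i],[5,50,95]),"z",np.percentile(P[i,2],[50,90]),"slope",np.polyfit(a[i],l[i],1)[0],"zslope",np.polyfit(a[i],P[i,2],1)[0])
    i=(a>-.03)&(a<.03)&(abs(l)<.03)&(P[:,2]>.196)&(P[:,2]<.21)
    if i.sum()>5: print(c,"fork n",i.sum(),"a",np.percentile(a[i],[2]),"lat",np.percentile(l[i],[5,50,95]),"z",np.median(P[i,2]))
E
python3 meas.py 2>/dev/null
```

```text
t 10.65 pos [ 0.3755 -0.2012  0.2454] yaw_y 1.2203 z [-0.0018 -0.0096 -1.    ] F [-0.2874 -0.4942 -5.417 ] M [ 0.1281  0.0493 -0.0085] op 0.0156 q6 -1.8250684946301816
tcp along/lat -0.1343772539945 0.005186200206175472
top hook_seat 3 [ 0.4152 -0.2133  0.2355] along/lat -0.092963774394789 0.007398119213578301
top pin_top 3 [ 0.4992 -0.2518  0.195 ] along/lat -0.0008749015402533356 -8.088371099427229e-05
top limb n 43 a [-0.1004 -0.0786] lat [0.0022 0.0056 0.0097] z [0.2496 0.2511] slope 0.00031824797616433894 zslope -0.004926943642253814
top fork n 149 a [-0.0161] lat [-0.0115 -0.0002  0.0141] z 0.20257514163444978
side hook_seat 3 [ 0.4149 -0.2142  0.2339] along/lat -0.09297037209621843 0.006439344900849777
side pin_top 2 [ 0.5031 -0.2526  0.1941] along/lat 0.0031269874820836815 0.0005274412861314485
side limb n 119 a [-0.1211 -0.078 ] lat [0.0001 0.0021 0.0061] z [0.2446 0.2478] slope 0.031799092706644175 zslope -0.00491886871120681
side fork n 164 a [-0.0157] lat [-0.0128 -0.0081  0.0103] z 0.19949756344266054
```

Request:
apply_moves(commands=[-0.2,-0.5,0,0.01,-0.002,0,0.5,0.9,-0.33,0,0,0,0,0.5,1.1,-0.4,0,0,0,0,0.5,1.1,-0.4,0,0,0,0,0.5,1.1,-0.4,0,0,0,0,0.5,1.1,-0.4,0,0,0,0,0.5,0.9,-0.33,0,0,0,0,0.5,0,0,0,0,0,0,0.5])

```text
t: 12.55
tool_pos: [0.4407, -0.231, 0.2449]
orientation: [0.547, 3.093, 0.002]
force: [0.3, -0.8, -6.7]
opening: 0.0158
```

```bash
python3 meas.py 2>/dev/null
```

```text
t 12.55 pos [ 0.4407 -0.231   0.2449] yaw_y 1.2205 z [ 0.0004  0.0012 -1.    ] F [ 0.3109 -0.7963 -6.7424] M [ 0.075   0.0681 -0.0632] op 0.0158 q6 -1.8073662734269784
tcp along/lat -0.06295906690976345 -0.0005666133239254911
top hook_seat 1 [ 0.5205 -0.0564  0.0016] along/lat -0.047635548051334256 0.19091400303594544
top pin_top 3 [ 0.5012 -0.2515  0.1952] along/lat 0.0009377320715064202 0.000872675867855365
top fork n 75 a [0.0038] lat [-0.0111 -0.003   0.0133] z 0.20277256433668392
side hook_seat 3 [ 0.4788 -0.2424  0.2349] along/lat -0.023221597314439808 0.0017553878405913508
side pin_top 3 [ 0.5019 -0.2493  0.1934] along/lat 0.0008313643434547017 0.0032174371202308197
side limb n 129 a [-0.05   -0.0071] lat [-0.0057 -0.004   0.0004] z [0.244  0.2472] slope 0.007187173756478136 zslope 0.003113327415878098
side fork n 166 a [-0.0158] lat [-0.0125 -0.008   0.0105] z 0.19953042846186342
```

Request:
apply_moves(commands=[0.7,-0.23,0,0,0,0,0.5,0.9,-0.3,0,0,0,0,0.5,0.6,-0.21,0,0,0,0,0.5,0,0,0,0,0,0,0.5])

```text
t: 13.95
tool_pos: [0.4641, -0.239, 0.245]
orientation: [0.548, 3.093, 0.002]
force: [0.2, -0.1, -6.6]
opening: 0.0158
```

```bash
python3 meas.py 2>/dev/null
python3 - <<'E'
from h import *
im,d=read_camera("side"); cv2.imwrite("pics/s5.png",cv2.resize(im[115:205,250:370],(800,600),interpolation=cv2.INTER_CUBIC))
E
```

```text
t 13.95 pos [ 0.4641 -0.239   0.245 ] yaw_y 1.2202 z [ 0.001   0.0009 -1.    ] F [ 0.1804 -0.1416 -6.5966] M [0.081  0.087  0.0178] op 0.0158 q6 -1.794899836884216
tcp along/lat -0.038194980899011376 -2.705345959775875e-05
side hook_seat 3 [ 0.5031 -0.2525  0.2343] along/lat 0.0030999423212502877 0.0005983752604042605
side pin_top 3 [ 0.5005 -0.2508  0.195 ] along/lat 6.397586908912527e-05 0.0013168042698467504
side limb n 132 a [-0.0249  0.018 ] lat [-0.0049 -0.0032  0.0014] z [0.2442 0.2472] slope 0.015579766974229171 zslope -0.005656545611048694
side fork n 162 a [-0.0159] lat [-0.0128 -0.0087  0.0104] z 0.19957516768801234
```

View pics/s5.png

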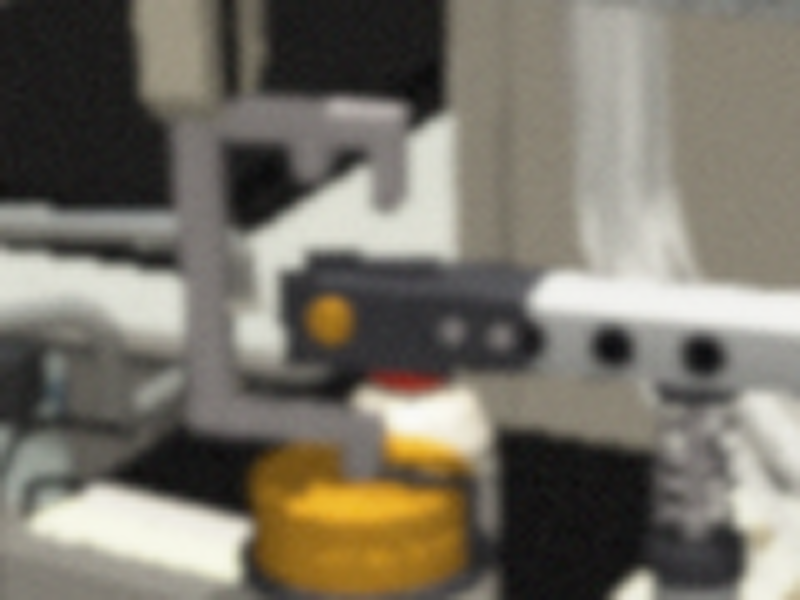

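The limb is above the fork, with the lip at (390,180), the tooth at (308,160) and the pin cap at (330,320). I'll project these pixel positions to get the offset along the arm.

Run:
```python
from h import *
from scipy.ndimage import center_of_mass
e=np.array([.94,-.342]);n=np.array([.342,.94]);o=np.array([.5,-.252])
m=camera_model("side");K=np.array(m["intrinsics"]);R=np.array(m["R"]);t=np.array(m["t"])
def pr(a,l,z):
    X=np.r_[o+a*e+l*n,z];p=K@(R@X+t);return p[:2]/p[2]
im=cv2.imread("pics/s5.png");f=lambda u,v:(250+(u+.5)/6.667-.5,115+(v+.5)/6.667-.5)
h=cv2.cvtColor(im,cv2.COLOR_BGR2HSV);k=(cv2.inRange(h,(10,150,120),(30,255,255))>0);k[:280]=0;k[360:]=0;k[:,:290]=0;k[:,370:]=0
v,u=center_of_mass(k);print("cap",u,v,f(u,v),"model",pr(0,-.014,.190),pr(.001,-.014,.190))
print("model seat a=0,.003",pr(0,-.004,.236),pr(.003,-.004,.236))
g=cv2.cvtColor(im,cv2.COLOR_BGR2GRAY)
print("row165",g[155:172,270:430:5].mean(0).astype(int))
print("tooth/lip model px in crop for a=0:",[((pr(x,-.004,.230)[0]-250+.5)*6.667).round(1) for x in(-.016,-.006,.006,.016)])
```

```text
cap 330.0911127707244 318.1598207617625 (np.float64(299.08618760622835), np.float64(162.29658328510013)) model [299.04240704 162.3807205 ] [299.55768557 162.42749692]
model seat a=0,.003 [299.94987015 136.63055788] [301.51456608 136.74739536]
row165 [ 18  22  26  41  66  89 107 116 119 117 110  96  79  61  48  50  66  87
 106 119 125 127 127 126 125 123 129 153 184 204 216 219]
tooth/lip model px in crop for a=0: [np.float64(282.0), np.float64(316.4), np.float64(358.0), np.float64(392.9)]
```

Request:
apply_moves(commands=[-0.1,0.04,-0.4,0,0,0,0.5,0,0,-0.6,0,0,0,0.5,0,0,-0.6,0,0,0,0.5,0,0,-0.3,0,0,0,0.5,0,0,0,0,0,0,0.5])

```text
t: 15.52
tool_pos: [0.4622, -0.2382, 0.2241]
orientation: [0.548, 3.093, 0.002]
force: [-0.9, 0.5, -6.5]
opening: 0.0159
```

```bash
python3 meas.py 2>/dev/null
python3 - <<'E'
from h import *
im,d=read_camera("side"); cv2.imwrite("pics/s6.png",cv2.resize(im[115:205,250:370],(800,600),interpolation=cv2.INTER_CUBIC))
E
```

```text
t 15.53 pos [ 0.4622 -0.2382  0.2241] yaw_y 1.22 z [ 0.0003  0.0014 -1.    ] F [-0.9116  0.469  -6.5496] M [ 0.0997 -0.0072 -0.0242] op 0.0159 q6 -1.7954625015634305
tcp along/lat -0.0402821864063035 4.68062314959838e-05
side hook_seat 2 [ 0.5001 -0.2508  0.2134] along/lat -0.0002850857813225737 0.0011884557287090544
side pin_top 3 [ 0.5009 -0.2517  0.1947] along/lat 0.0007871296697207618 0.0005929466805701425
side limb n 137 a [-0.0264  0.0163] lat [-0.0049 -0.0032  0.0011] z [0.2234 0.2268] slope 0.027107111565662218 zslope -0.011044038168464125
side fork n 185 a [-0.0154] lat [-0.0124 -0.0041  0.01  ] z 0.20002370626494384
```

View pics/s6.png

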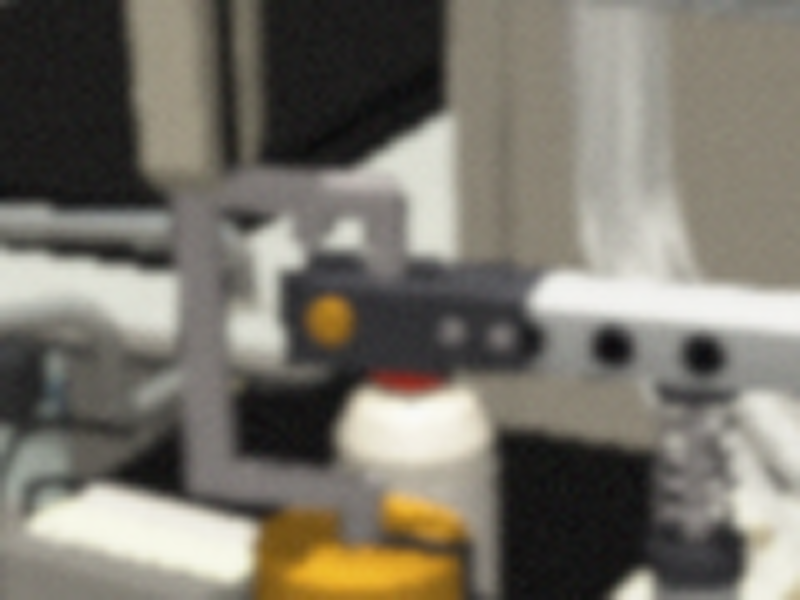

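The lip tip is entering the slot at (385,270) without touching. I'll get the notch position from the bright gap between the tooth and the lip.

Run:
```python
import cv2,numpy as np
from h import *
im=np.mean([read_camera("side")[0].astype(float) for _ in range(4)],0).mean(2)
e=np.array([.94,-.342]);n=np.array([.342,.94]);o=np.array([.5,-.252])
m=camera_model("side");K=np.array(m["intrinsics"]);R=np.array(m["R"]);t=np.array(m["t"])
def pr(a,l,z):
    X=np.r_[o+a*e+l*n,z];p=K@(R@X+t);return (p[:2]/p[2]).round(2)
for z in(.212,.208): print("tooth/lip z",z,"near",[pr(a,-.004,z) for a in(-.016,-.006,.006,.016)],"far",[pr(a,.004,z)[0] for a in(-.016,-.006,.006,.016)])
for v in range(144,153): print(v,im[v,290:316].astype(int))
```

```text
tooth/lip z 0.212 near [array([292.22, 148.55]), array([297.34, 148.97]), array([303.53, 149.48]), array([308.72, 149.91])] far [np.float64(293.72), np.float64(298.81), np.float64(304.96), np.float64(310.12)]
tooth/lip z 0.208 near [array([292.31, 150.61]), array([297.42, 151.04]), array([303.6 , 151.56]), array([308.79, 151.99])] far [np.float64(293.81), np.float64(298.89), np.float64(305.03), np.float64(310.18)]
144 [120 119 120 121 119 120 122 124 127 130 133 135 135 136 137 136 138 139
 138 139 154 186 208 215 218 217]
145 [116 118 119 121 120 118 119 120 123 125 124 125 127 127 128 128 127 129
 127 122 135 176 206 215 217 218]
146 [108 115 126 128 122 120 120 120 118 118 118 123 126 125 123 122 123 124
 122 118 131 172 206 216 217 218]
147 [ 93 122 148 149 132 120 120 118 114 113 126 144 149 145 132 123 121 122
 121 118 133 176 207 216 218 218]
148 [124 158 177 165 136 122 122 118 113 120 153 179 188 179 151 124 121 122
 121 118 134 177 208 218 219 219]
149 [178 196 197 173 141 123 120 119 120 139 177 203 210 198 161 126 120 124
 122 118 136 178 208 218 219 219]
150 [207 212 206 181 148 127 121 125 139 168 195 210 211 198 165 127 120 124
 123 119 136 177 208 219 219 218]
151 [215 216 212 197 171 141 124 128 148 172 188 194 194 184 159 133 126 124
 124 122 137 177 204 215 215 216]
152 [214 215 215 208 191 156 122 109 119 133 140 140 143 145 144 139 129 126
 126 121 129 162 187 196 198 199]
```

Request:
apply_moves(commands=[-0.08,0.03,-0.3,0,0,0,0.5,0,0,-0.3,0,0,0,0.5,0,0,-0.3,0,0,0,0.5])

```text
t: 17.05
tool_pos: [0.4616, -0.238, 0.2151]
orientation: [0.548, 3.092, 0.001]
force: [0.1, 0.5, -6.6]
opening: 0.0156
```

Run:
```python
from h import *
e=np.array([.94,-.342]);n=np.array([.342,.94]);o=np.array([.5,-.252])
s=st();p=s["tool_pos"][:2]-o;print(p@e,p@n)
```

```text
t 17.05 pos [ 0.46159525 -0.23804937  0.21514735] yaw_y 1.22 z [ 1.19737083e-03  7.43643500e-04 -9.99999007e-01] F [ 0.12572106  0.45500051 -6.61291033] M [0.13479762 0.08970408 0.05200266] op 0.0156 q6 -1.79590075128079
-0.04087157737936922 -2.083400156656539e-05
```

Request:
apply_moves(commands=[-0.03,0,-0.3,0,0,0,0.5,0,0,-0.3,0,0,0,0.5])

```text
t: 17.3
tool_pos: [0.4612, -0.238, 0.2085]
orientation: [0.548, 3.093, 0.002]
force: [-0.3, -0.1, -6.0]
opening: 0.0158
```

Request:
apply_moves(commands=[0,0,-0.2,0,0,0,0.5,0,0,-0.2,0,0,0,0.5])

```text
t: 17.55
tool_pos: [0.4611, -0.2379, 0.204]
orientation: [0.548, 3.093, 0.002]
force: [-0.3, -0.5, -6.3]
opening: 0.0159
```

Request:
apply_moves(commands=[0,0,-0.2,0,0,0,0.5,0,0,0,0,0,0,0.5])

```text
t: 17.8
tool_pos: [0.4611, -0.238, 0.2019]
orientation: [0.548, 3.093, 0.002]
force: [0.1, 0.2, -5.3]
opening: 0.0158
```

Request:
apply_moves(commands=[0,0,-0.15,0,0,0,0.5,0,0,-0.15,0,0,0,0.5,0,0,0,0,0,0,0.5])

```text
t: 18.18
tool_pos: [0.4613, -0.238, 0.1992]
orientation: [0.548, 3.092, 0.001]
force: [0.0, 0.7, -4.9]
opening: 0.0155
```

```bash
python3 meas.py 2>/dev/null
python3 - <<'E'
from h import *
im,d=read_camera("side"); cv2.imwrite("pics/s7.png",cv2.resize(im[115:205,250:370],(800,600),interpolation=cv2.INTER_CUBIC))
E
```

```text
t 18.18 pos [ 0.4613 -0.238   0.1992] yaw_y 1.22 z [ 0.0012  0.0007 -1.    ] F [ 0.0326  0.7131 -4.8946] M [ 0.1307  0.1893 -0.0388] op 0.0155 q6 -1.7962246365175345
tcp along/lat -0.041172618983737634 -0.00011155604728874403
top hook_seat 2 [ 0.4741 -0.0657  0.0032] along/lat -0.08806458171475336 0.16622328446518952
side hook_seat 3 [ 0.4993 -0.25    0.1883] along/lat -0.0013485147229739182 0.001615156278905659
side pin_top 3 [ 0.5008 -0.2507  0.1914] along/lat 0.00032809163141414956 0.001483224123644425
side limb n 196 a [-0.0273  0.028 ] lat [-0.0127 -0.0038  0.0079] z [0.1976 0.2012] slope 0.03704337475988719 zslope -0.032659537288154294
side fork n 157 a [-0.0284] lat [-0.0117 -0.0034  0.0078] z 0.19803556079123102
```

View pics/s7.png

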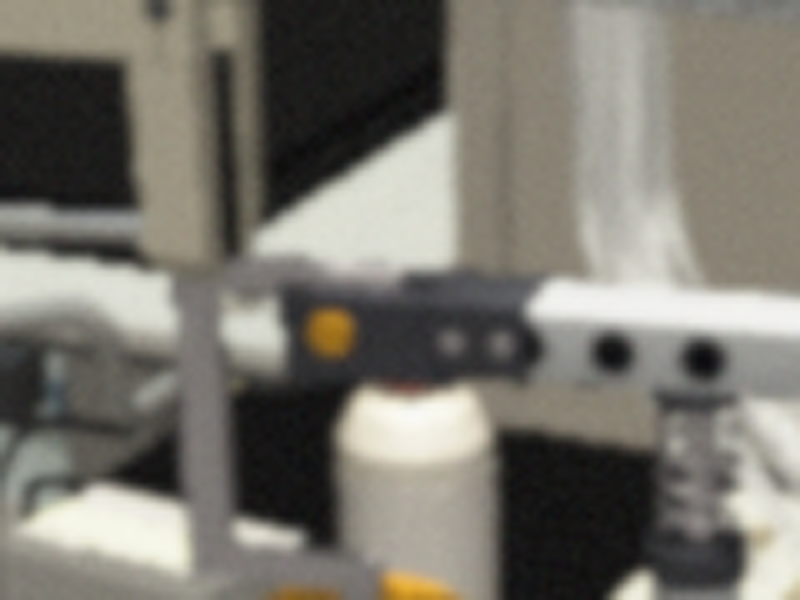

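The hook is in the slot and the pin cap has sunk from y=318 to y=333. The wrist now carries about 4.9 N, so I'll keep lowering gradually.

Request:
apply_moves(commands=[0,0,-0.15,0,0,0,0.5,0,0,-0.15,0,0,0,0.5,0,0,-0.15,0,0,0,0.5,0,0,-0.15,0,0,0,0.5,0.02,-0.01,-0.15,0,0,0,0.5,0.02,-0.01,-0.15,0,0,0,0.5])

```text
t: 19.88
tool_pos: [0.4617, -0.2383, 0.19]
orientation: [0.548, 3.092, 0.001]
force: [-2.0, 0.7, -2.4]
opening: 0.0154
```

Request:
apply_moves(commands=[0,0,0,0,0,0,0.5])

```text
t: 20.0
tool_pos: [0.4617, -0.2382, 0.1899]
orientation: [0.548, 3.092, 0.001]
force: [-0.6, 0.1, -3.5]
opening: 0.0161
```

Request:
apply_moves(commands=[0.02,-0.01,-0.15,0,0,0,0.5,0.02,-0.01,-0.15,0,0,0,0.5,0.02,-0.01,-0.15,0,0,0,0.5,0.02,-0.01,-0.15,0,0,0,0.5,0,0,0,0,0,0,0.5])

```text
t: 20.62
tool_pos: [0.4625, -0.2387, 0.1837]
orientation: [0.548, 3.092, 0.001]
force: [-2.2, 0.3, -1.5]
opening: 0.0152
```

```bash
python3 meas.py 2>/dev/null
```

```text
t 20.62 pos [ 0.4625 -0.2387  0.1837] yaw_y 1.22 z [ 0.0011  0.0007 -1.    ] F [-2.165   0.3121 -1.5463] M [0.2634 0.2472 0.0253] op 0.0152 q6 -1.7960005757278112
tcp along/lat -0.03983275155458683 -0.0002873292302929239
side hook_seat 3 [ 0.5005 -0.2512  0.1725] along/lat 0.0002175211599589735 0.0009413003556319106
side pin_top 3 [ 0.5027 -0.2503  0.1741] along/lat 0.001979509285609413 0.0025562067188208424
side limb n 205 a [-0.026   0.0293] lat [-0.0126 -0.0049  0.0083] z [0.1828 0.1857] slope -0.028054124003220597 zslope 0.0035871567634971945
```

Request:
apply_moves(commands=[-0.06,0.02,-0.1,0,0,0,0.5,0,0,0,0,0,0,0.5])

```text
t: 21.78
tool_pos: [0.4625, -0.2387, 0.1831]
orientation: [0.548, 3.091, 0.001]
force: [-1.5, 1.3, -2.3]
opening: 0.0157
```

Request:
apply_moves(commands=[0,0,-0.1,0,0,0,0.5,0,0,-0.1,0,0,0,0.5,0,0,0,0,0,0,0.5])

```text
t: 22.15
tool_pos: [0.4627, -0.2388, 0.1811]
orientation: [0.547, 3.09, 0.0]
force: [-0.9, 0.7, -3.0]
opening: 0.0153
```

Run:
```python
from h import *
np.set_printoptions(precision=3,suppress=True)
F=[]
for k in range(10):
    read_camera("top");F.append(np.r_[read_state()["force"],read_state()["wrist_torque"]])
print(np.mean(F,0),np.std(F,0));st()
```

```text
[-1.106  0.898 -1.791  0.208  0.06   0.026] [0.452 0.577 0.412 0.029 0.027 0.037]
t 22.65 pos [ 0.463 -0.239  0.181] yaw_y 1.2201 z [ 0.003 -0.    -1.   ] F [-0.683  1.147 -1.667] M [0.227 0.029 0.047] op 0.0158 q6 -1.7963281267598314
```

Request:
apply_moves(commands=[-0.12,0.04,-0.1,0,0,0,0.5,0,0,-0.15,0,0,0,0.5,0,0,-0.15,0,0,0,0.5,0,0,-0.15,0,0,0,0.5,0,0,0,0,0,0,0.5])

```text
t: 23.28
tool_pos: [0.4626, -0.2388, 0.1763]
orientation: [0.547, 3.087, -0.001]
force: [0.2, -1.2, -1.3]
opening: 0.0157
```

```bash
cat > ff.py <<'E'
from h import *
np.set_printoptions(precision=3,suppress=True)
F=[];S=[]
for k in range(8):
    read_camera("side");s=read_state();F.append(np.r_[s["force"],s["wrist_torque"]])
    if k%2:
        r=[spot_point(q,"side") for q in("hook_seat","pin_top")]
        if all(r): S.append(np.r_[w(r[0][0]["point"],"side"),w(r[1][0]["point"],"side")])
print(np.mean(F,0));print("seat,pin",np.mean(S,0));st()
E
python3 ff.py
```

```text
[ 0.915  0.294 -1.266  0.119 -0.287  0.022]
seat,pin [ 0.501 -0.25   0.165  0.503 -0.252  0.168]
t 24.07 pos [ 0.463 -0.239  0.176] yaw_y 1.2203 z [ 0.006 -0.002 -1.   ] F [ 0.703  0.593 -1.518] M [ 0.069 -0.288 -0.035] op 0.0159 q6 -1.7970554283715479
```

Request:
apply_moves(commands=[0.03,-0.01,-0.15,0,0,0,0.5,0.02,-0.01,-0.15,0,0,0,0.5,0.02,-0.01,-0.15,0,0,0,0.5,0,0,0,0,0,0,0.5])

```text
t: 24.58
tool_pos: [0.4632, -0.2391, 0.1715]
orientation: [0.547, 3.087, -0.001]
force: [0.5, 0.8, -0.9]
opening: 0.0155
```

```bash
python3 ff.py
```

```text
[ 0.281  0.799 -0.535  0.155 -0.225  0.037]
seat,pin [ 0.502 -0.252  0.161  0.503 -0.251  0.164]
t 25.38 pos [ 0.463 -0.239  0.172] yaw_y 1.2202 z [ 0.006 -0.002 -1.   ] F [ 0.452  0.047 -0.065] M [ 0.173 -0.219  0.001] op 0.0156 q6 -1.7967411242975435
```

Request:
apply_moves(commands=[0.03,-0.01,-0.15,0,0,0,0.5,0.02,-0.01,-0.1,0,0,0,0.5,0,0,0,0,0,0,0.5])

```text
t: 25.75
tool_pos: [0.4637, -0.2393, 0.1689]
orientation: [0.547, 3.088, -0.001]
force: [0.4, 0.9, 0.9]
opening: 0.0158
```

```bash
python3 ff.py
python3 - <<'E'
from h import *
im,d=read_camera("side"); cv2.imwrite("pics/s8.png",cv2.resize(im[115:235,240:400],(800,600),interpolation=cv2.INTER_CUBIC))
E
```

```text
[ 0.062  1.192  0.016  0.19  -0.199  0.038]
seat,pin [ 0.501 -0.253  0.158  0.503 -0.252  0.162]
t 26.55 pos [ 0.464 -0.239  0.169] yaw_y 1.2202 z [ 0.006 -0.002 -1.   ] F [-0.061  1.493 -0.266] M [ 0.218 -0.147  0.037] op 0.0158 q6 -1.7965784845792772
```

View pics/s8.png

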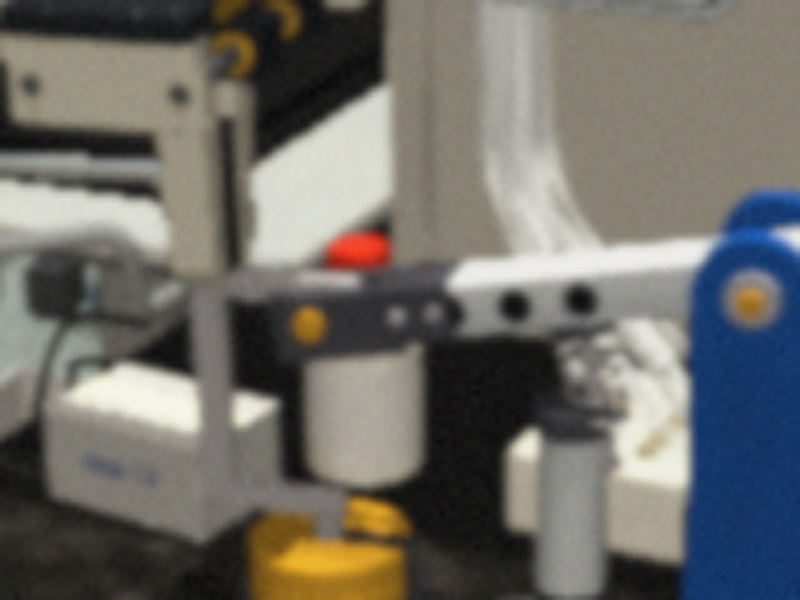

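The arm has sunk, with the cap at (308,325) and the hook in the slot, and the wrist carries about 0 N vertically. I'll ease off the side force of about 1 N and then loosen the grip in stages.

Request:
apply_moves(commands=[0.02,0.06,0,0,0,0,0.5,0,0,0,0,0,0,0.5], squeeze=20)

```text
t: 26.85
tool_pos: [0.4637, -0.2392, 0.1691]
orientation: [0.547, 3.087, -0.002]
force: [0.5, -0.0, -0.6]
opening: 0.0158
```

Request:
apply_moves(commands=[0,0,0,0,0,0,0.5,0,0,0,0,0,0,0.5,0,0,0,0,0,0,0.5], squeeze=6)

```text
t: 27.22
tool_pos: [0.4637, -0.2392, 0.169]
orientation: [0.547, 3.087, -0.002]
force: [0.2, -1.4, -0.9]
opening: 0.0157
```

Request:
apply_moves(commands=[0,0,0,0,0,0,0.5,0,0,0,0,0,0,0.5], squeeze=3)

```text
t: 27.48
tool_pos: [0.4637, -0.2392, 0.169]
orientation: [0.547, 3.087, -0.002]
force: [-0.5, -0.3, 0.2]
opening: 0.0159
```

```bash
python3 ff.py
```

```text
[-0.438  0.421 -0.012  0.036 -0.096 -0.004]
seat,pin [ 0.502 -0.253  0.158  0.504 -0.252  0.161]
t 28.27 pos [ 0.464 -0.239  0.169] yaw_y 1.2199 z [ 0.006 -0.002 -1.   ] F [-0.284 -0.021 -0.041] M [-0.013 -0.091  0.004] op 0.0164 q6 -1.7952187554001828
```

Forces are about zero at 3 N grip, so I'll open the fingers slowly.

Request:
apply_moves(commands=[0,0,0,0,0,0,1.7,0,0,0,0,0,0,1.8,0,0,0,0,0,0,2,0,0,0,0,0,0,2.3,0,0,0,0,0,0,2.8,0,0,0,0,0,0,3.4,0,0,0,0,0,0,4,0,0,0,0,0,0,4])

```text
t: 29.28
tool_pos: [0.4639, -0.2392, 0.1692]
orientation: [0.547, 3.087, -0.002]
force: [0.1, -0.3, 0.8]
opening: 0.0398
```

```bash
python3 ff.py;python3 - <<'E'
from h import *
im,d=read_camera("side"); cv2.imwrite("pics/s9.png",cv2.resize(im[115:235,240:400],(800,600),interpolation=cv2.INTER_CUBIC))
E
```

```text
[-0.093 -0.134  0.142  0.018 -0.169  0.008]
seat,pin [ 0.503 -0.252  0.157  0.505 -0.252  0.129]
t 30.07 pos [ 0.464 -0.239  0.169] yaw_y 1.2199 z [ 0.006 -0.003 -1.   ] F [ 0.315 -0.052 -0.777] M [ 0.038 -0.124  0.031] op 0.0397 q6 -1.7952054552945058
```

View pics/s9.png

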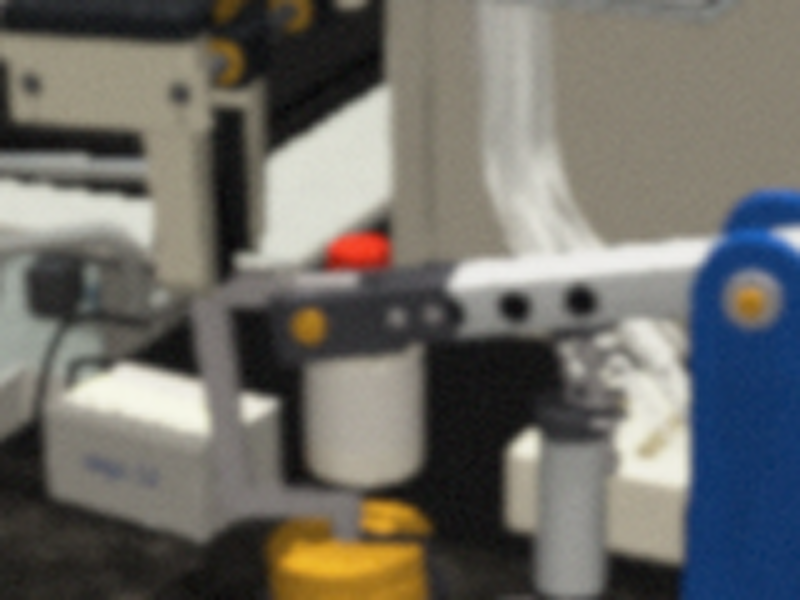

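The hanger hangs free of the fingers with the hook in the fork and a slight forward tilt of about 0.08 rad. The cap is still at (308,325). I'll withdraw straight up, then back.

Request:
apply_moves(commands=[0,0,0.3,0,0,0,4,0,0,0.8,0,0,0,4,0,0,1.2,0,0,0,4,0,0,1.5,0,0,0,4,0,0,1.5,0,0,0,4,0,0,1.5,0,0,0,4,0,0,1.2,0,0,0,4,0,0,0.4,0,0,0,4])

```text
t: 31.12
tool_pos: [0.4645, -0.2396, 0.2612]
orientation: [0.547, 3.084, -0.004]
force: [0.1, -0.2, -0.2]
opening: 0.0403
```

Request:
apply_moves(commands=[-1.5,0,0.5,0,0,0,4,-2.5,0,0.5,0,0,0,4,-2.5,0,0,0,0,0,4,-1.5,0,0,0,0,0,4,0,0,0,0,0,0,4,0,0,0,0,0,0,4,0,0,0,0,0,0,4,0,0,0,0,0,0,4])

```text
t: 32.12
tool_pos: [0.3831, -0.2388, 0.27]
orientation: [0.546, 3.087, -0.002]
force: [0.3, 0.2, 0.3]
opening: 0.0394
```

Run:
```python
from h import *
np.set_printoptions(precision=4,suppress=True)
st();a=[]
for k in range(2):
  for c in("side","top"):
    im,d=read_camera(c); a.append(im.astype(int))
    for q in("hook_seat","pin_top","load_hanger","timer","sample_box","white_bottle"): print(c,q,[(w(r["point"],c),round(r["conf"],2)) for r in spot_point(q,c)[:1]])
print("motion diff side",abs(a[2]-a[0])[140:260,240:340].mean(),abs(a[2]-a[0])[300:,:].mean())
cv2.imwrite("pics/s10.png",cv2.resize(a[2][90:270,200:440].astype(np.uint8),(800,600)))
```

```text
t 32.12 pos [ 0.3831 -0.2388  0.27  ] yaw_y 1.2209 z [ 0.0065 -0.0022 -1.    ] F [0.3397 0.1599 0.2715] M [ 0.014  -0.1674 -0.0015] op 0.0394 q6 -1.893858129155531
side hook_seat [(array([ 0.5016, -0.2499,  0.1583]), 0.75)]
side pin_top [(array([ 0.5033, -0.2501,  0.1567]), 0.74)]
side load_hanger [(array([ 0.515 , -0.2548,  0.0336]), 0.69)]
side timer [(array([ 0.3949, -0.2992, -0.0014]), 0.66)]
side sample_box [(array([ 0.4276, -0.0793,  0.0008]), 0.89)]
side white_bottle [(array([ 0.5242, -0.0605, -0.003 ]), 0.59)]
top hook_seat [(array([ 0.5009, -0.2535,  0.1578]), 0.63)]
top pin_top [(array([ 0.5007, -0.2515,  0.1611]), 0.89)]
top load_hanger [(array([ 0.5192, -0.2572,  0.0377]), 0.75)]
top timer [(array([ 0.3921, -0.2991,  0.003 ]), 0.7)]
top sample_box [(array([ 0.4295, -0.0796,  0.0025]), 0.68)]
top white_bottle [(array([ 0.52  , -0.0566,  0.0043]), 0.5)]
side hook_seat [(array([ 0.5024, -0.2507,  0.1585]), 0.97)]
side pin_top [(array([ 0.5052, -0.2529,  0.1635]), 0.83)]
side load_hanger [(array([ 0.5179, -0.2552,  0.0345]), 0.85)]
side timer [(array([ 0.395 , -0.2987, -0.0035]), 0.81)]
side sample_box [(array([ 0.4299, -0.0808,  0.0026]), 0.88)]
side white_bottle [(array([ 0.524 , -0.0606, -0.0092]), 0.57)]
top hook_seat [(array([ 0.5046, -0.2528,  0.1602]), 0.78)]
top pin_top [(array([ 0.5053, -0.2543,  0.1615]), 0.73)]
top load_hanger [(array([ 0.5161, -0.2562,  0.0394]), 0.87)]
top timer [(array([ 0.3929, -0.2996,  0.0017]), 0.6)]
top sample_box [(array([ 0.4302, -0.0768,  0.0006]), 0.77)]
top white_bottle [(array([ 0.5215, -0.0543,  0.0041]), 0.44)]
motion diff side 2.0115555555555558 2.1820572916666667
```

View pics/s10.png

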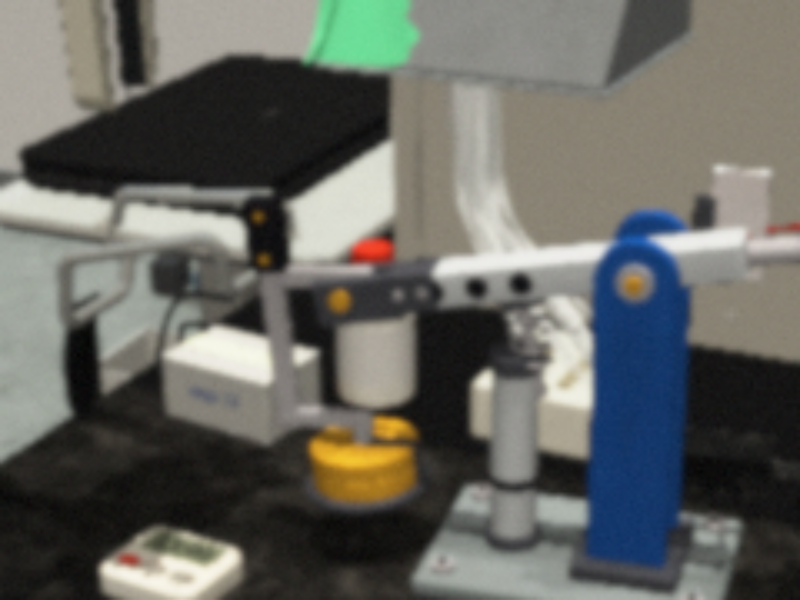

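The hanger hangs freely on the pin and isn't moving. Its pan is about 35 mm above the bench, it tilts about 0.12 rad, the arm has sunk about 0.2 rad, and the bystanders are where they were.

```bash
python3 -c "
from plant import *
print(close_job())"
```

```text
the job is handed in; nothing more can be done
None
```

The hanger is hanging from the fork's cross pin, and I handed the job in at about 33 s of the 72 s allowed; it reports no verdict. I gripped it by the black grip and lowered it in steps of about 1.5 mm until the arm carried the whole weight. The wrist force went from −6.5 N to about 0 N. I then loosened the grip in stages and withdrew up and back.

**Last checks:**

| Check | Result | Limit |
|---|---|---|
| Hook seat to pin top | 2 to 6 mm apart, within camera noise; in the pictures the hook sits in the slot | under 6 mm |
| Arm sunk | about 0.2 rad (from the pin's height) | 0.025 to 0.26 rad |
| Pan above bench | about 35 mm | over 20 mm |
| Hanger tilt | about 0.12 rad | under 0.2 rad |
| Motion | no difference above noise between two pictures | under 30 mm/s |
| Timer, box, bottle | within about 6 mm of their start (detection noise) | under 15 mm |
| Gripper | clear of everything | touches nothing |

**What went wrong or disagreed:**
- **First grasp:** it ended about 15 mm too high, so I opened the gripper and took the grip again before lifting.
- **Lowering:** side forces of 1 to 2 N showed up and I eased them off.
- **Pin detection:** one pin detection just after release was far off in height. The next ones were normal.
- **Not measured:** I could not read the arm's turning speed or the contact force on it, only the wrist force.

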